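# Take the split retaining ring out of the strainer

## Robot

A 6-joint arm with a two-finger parallel gripper is mounted at the origin on a cart in front of the work surface, level with it; the furniture and walls round the work are solid. World frame = base frame: x ahead of the robot, y to its left, z up, the work surface at z = 0. Lengths are in m, angles in rad, forces in N, time in s.
With the tool pointing down it reaches from about 0.35 to 0.95 m from the base axis. Payload 17.4 kg.
Tool frame: the origin (TCP) lies between the finger pads; the fingertips stand 22 mm ahead of it and the grasp point (between the pads) lies 3 mm ahead of it; z points along the fingers, y is the line along which they close (so a half turn about z gives the same grasp; the last joint's range is limited). The gripper opens to 93 mm and grips with 3 to 60 N. Pads are 15 mm wide; open, the fingers measure 128 mm over their backs; the gripper's body (75 mm by 188 mm) begins 65 mm behind the grasp point.
Start: joints at [1.243, 0.116, 1.442, -0, 1.584, -0.038], TCP at [0.193, 0.647, 0.241] pointing down, gripper open.
Joint ranges: [-2.83, 2.83], [-0.83, 2.19], [0.07, 2.5], [-1.14, 4.28], [0.01, 3], [-2.97, 2.97]. Speed limits (rad/s): [1.89, 1.89, 2.22, 3.14, 3.14, 3.14].

## Interface

Orientations are given as a 3x3 rotation matrix whose columns are the frame's x, y, z axes.
In Python, from station import state, get_image, camera_info, hand_in gives the robot as it stands.
- The arm moves only by the shell command python3 -m jog 'ROWS' [OPENING] [FORCE]. ROWS is JSON, a list of rows, each a list of 4 numbers: the shift along the world's x, y, z scaled (see below), then the turn about the world's z scaled (see below). A call has 1 to 8 rows; each row is the pose to reach, as a shift and turn from the pose commanded when the call began; what a row does not reach only later rows make up. The controller multiplies each number of a shift by 0.5 m and each number of a turn by 60 degrees. A row lasts 1/10 s, in which the tool goes at most 50 mm and 8.59 degrees, less where a joint would pass 70% of its speed; a pose out of reach is approached as far as the arm can. A call with a number of a shift or a turn outside -1 to 1 is refused whole. A call with a gripper value outside its range is refused whole. OPENING is the closure, from -1 (fully open) to 1 (shut), so that 0 is half open, set as the call begins (- or left out, the last holds). The fingers move at their own pace and stop on an object; FORCE is the grip in N (left out, the last holds). Time passes only in rows, so rows that repeat a pose let the fingers close. It gives the time, the measured TCP pose, the force, the opening and the grip force at its end, in the units of the state.
- state(): the state, without advancing time (a new reading comes with each control period).
- get_image(name): name is "side" or "top"; returns the picture (420x560x3 uint8, blue, green, red); there is no depth.
- camera_info(name): a dict with "fx", "fy", "cx", "cy" (pixels), "k1" (the pictures are not rectified: a ray, as slopes to the right and down, at radius r is drawn at 1 + k1 r^2 times it, then the intrinsics apply), "R" (3x3) and "t" (3): a world point X has camera coordinates R X + t. Camera axes: x right, y down, z forward; pixel columns grow to the right and rows downward; lengths in m; the calibration is good to about 2 mm. A picture is of the moment at which its call begins. camera_info takes no time and is no camera call.
- hand_in(): hands the job in; it is judged then, once.
The state is a dict: "time": time; "joint_positions": joint angles; "joint_velocities": joint speeds; "joint_torque": joint torques, N m; "position": TCP position; "eef_rot": TCP orientation; "wrist_force": force on the tool from outside, world axes, zero at the start; "moment": the same for the moment, N m; "gripper_width": opening from 0.0 (shut) to 1.0 (fully open); "finger_force": force on a finger pad.
Only numpy, scipy, OpenCV 4.12 (cv2) and the standard library are available. Lean on these libraries where they do the work, as an engineer would, in place of code of your own. Each camera call takes 0.05 s, during which the arm holds its last target. There are 200 camera calls.

## Task

The strainer's mesh has to be cleaned, so take out the split ring that holds it: tip the L-shaped pick from its handle onto its foot so that it stands by itself, let go, and take it again by the upright handle. With the pick's tip under the ring's end at the slot, lift that end above the rim and draw it toward the slot until the ring's back is clear of the lip, then put the pick down on the bare worktop, away from strainer and mat. Lift the ring out with the gripper and lay it flat, wholly on the blue mat, without knocking the bottle, tin or beaker.

Things in the scene. Friction and masses are not known exactly. Their poses are not given: they have to be found in the camera images.
- pick: L-shaped pick: red handle 130 mm long, 26 wide, 14 thick, and a steel foot at right angles, 58 mm long; 0.12 to 0.24 kg. Origin: outer corner of the L, mid-width. x along the handle to its end, z along the foot to its tip, y across. Starts on its handle, foot up (z up). On its foot x is up and it stands by itself (centre of mass at x 23, z 17). Held lightly (4 N) near the handle's end it swings between the fingers.
- pick_tip (a point): far end of the pick's foot, at x 3.5, y 0, z 58 mm in the pick's frame. The foot's underside is the plane x = 0. Handle: x 0 to 130, z 0 to 14 mm. Foot: 26 mm wide, 14 thick (x 0 to 14) up to z = 38 mm; there a shoulder leads to the thin tip, 14 mm wide, 7 thick (x 0 to 7), z 38 to 58 mm.
- ring: rigid split brass ring, 130 mm outer, 102 mm inner diameter (14 mm wide), 9 mm thick, 40 to 85 g, starts sunk in the strainer's groove. Origin: centre of its underside, z up. Seen from above, its x at 0 deg and y at 90 deg, it is missing from 190 to 230 deg; the end to lift is the one at 190 deg, which covers its own -x (180 deg).
- ring_end (a point): point on the underside of the ring end that lies over the strainer's slot, mid-width: x -58, y 0, z 0 mm in the ring's frame
- strainer: fixed round steel strainer, 160 mm across. Origin: centre of its underside, z up. Wall radius 67 to 80 mm, rim at z = 44 mm. A ledge (radius 54 to 67, top z = 33 mm) carries the ring, top 2 mm below the rim. Inside the ledge it is open down to the mesh floor at z = 12 mm. A slot through wall and ledge on its -x side; a lip on its +x side.
- slot (a point): middle of the strainer's slot at rim height: x -73.5, y 0, z 44 mm in the strainer's frame. The slot is 25 mm wide, open at the top and from the inside to the outside, down to z = 12 mm: from the middle outward the pick's tip fits in under the ring's end; the foot's 26 mm part does not fit in the slot (lower it over the ledge only with its underside above z = 33 mm).
- lip (a point): inner edge of the strainer's fixed lip, opposite the slot: x 60, y 0, z 44 mm in its frame; 6 mm thick, 50 deg wide. It covers the ring's back by 5 mm: the ring cannot rise straight up. With its end lifted 15 to 20 mm the ring can be drawn 8 to 20 mm toward the slot (the pick's shoulder pushes its inner edge); let down, it stays propped on the rim, end about 15 mm proud.
- mat: blue ribbed drying mat, fixed, 180 x 180 mm, 4 mm thick. Origin: centre of its underside, x and y along its edges, z up.
- bottle: snack bottle with orange cap, 58 mm diameter, 182 mm tall, a bystander. Origin: centre of its underside, z up.
- tin: red tin, 75 mm diameter, 110 mm tall, a bystander. Origin: centre of its underside, z up.
- beaker: small clear beaker, 48 mm diameter, 60 mm tall, a bystander. Origin: centre of its underside, z up.

How it is judged:
By the outcome, as a careful person would: the job done as asked, in the order asked, and still so for the second after the job is handed in, with the robot touching nothing.
It also fails if it takes over 72 s, if anything falls off the work surface, if the arm or the gripper's body presses on something with over 40 N, if the wrist force passes 120 N, or if a joint passes its speed limit or range.

## Working session

There is one attempt and no reset: what is moved stays moved. The work goes in short steps, Python scripts to look and compute and a shell command to move; the robot and the scene stay as the last step left them, time stands still between calls to the robot, and variables do not carry over. Pictures are saved under pics/ and viewed, at most 10 in all, crops included, and the job is handed in when it is done.

```bash
mkdir -p pics; ls; python3 - <<'E'
from station import *
import cv2,numpy as np
for n in("side","top"):
    im=get_image(n); cv2.imwrite(f"pics/{n}0.png",im)
    c=camera_info(n); print(n,{k:np.round(v,4).tolist() for k,v in c.items()}, np.round(-np.array(c['R']).T@c['t'],3))
s=state();print(s['time'],s['wrist_force'],s['gripper_width'],np.round(s['eef_rot'],3).tolist())
E
```

```text
pics
side {'fx': 409.0669, 'fy': 409.0669, 'cx': 279.881, 'cy': 207.6846, 'k1': -0.1161, 'R': [[0.8704, -0.4917, 0.0243], [-0.2154, -0.4248, -0.8793], [0.4427, 0.7601, -0.4757]], 't': [-0.4891, 0.2221, 0.8881]} [ 0.08  -0.821  0.63 ]
top {'fx': 417.656, 'fy': 417.656, 'cx': 281.4594, 'cy': 207.7813, 'k1': 0.0416, 'R': [[-0.0271, -0.9995, -0.0134], [-0.9856, 0.029, -0.1665], [0.1668, 0.0087, -0.9859]], 't': [0.1123, 0.5887, 0.9581]} [0.423 0.087 1.044]
0.1 [-0.77103237  0.89567086  0.18864248] 0.9977145867011262 [[-0.958, 0.286, -0.0], [0.286, 0.958, -0.001], [0.0, -0.001, -1.0]]
```

View pics/side0.png

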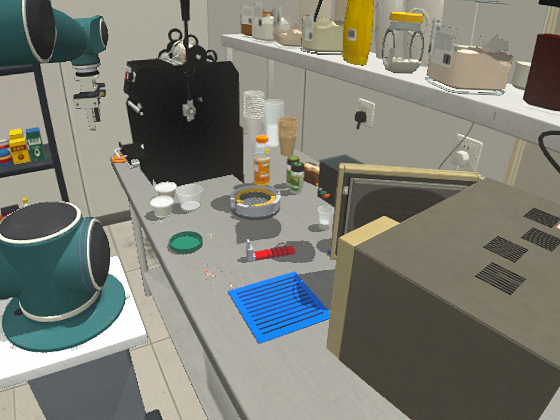

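View pics/top0.png

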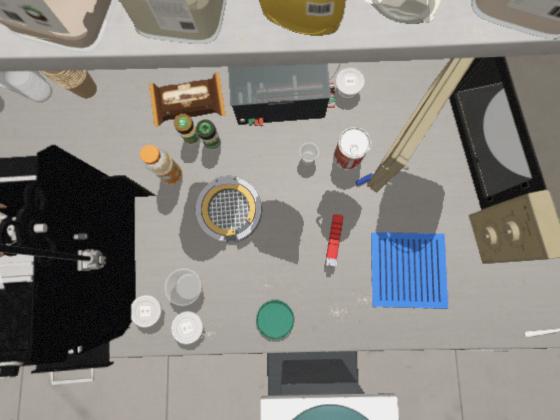

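The top view shows the strainer at about (229,210), the pick with its handle at (336,235) and foot at (332,262), and the mat at (409,271). The bottle is at (162,165), the tin at (351,150) and the beaker at (309,153). Next I'll enlarge the strainer and pick.

```bash
cat > h.py <<'E'
import numpy as np,cv2
from station import *
def cam(n):
    c=camera_info(n);R=np.array(c['R']);t=np.array(c['t'])
    K=np.array([[c['fx'],0,c['cx']],[0,c['fy'],c['cy']],[0,0,1]]);return R,t,K,np.array([c['k1'],0,0,0.])
def proj(n,X):
    R,t,K,d=cam(n);return cv2.projectPoints(np.array(X,float).reshape(-1,3),cv2.Rodrigues(R)[0],t,K,d)[0][:,0]
def ray(n,uv):
    R,t,K,d=cam(n);p=cv2.undistortPoints(np.array(uv,float).reshape(-1,1,2),K,d)[:,0]
    return -R.T@t,np.c_[p,np.ones(len(p))]@R
def onz(n,uv,z):
    o,r=ray(n,uv);return o+r*((z-o[2])/r[:,2])[:,None]
def crop(im,u0,v0,u1,v1,s):return cv2.resize(im[v0:v1,u0:u1],None,fx=s,fy=s,interpolation=cv2.INTER_CUBIC)
E
python3 - <<'E'
from h import *
t=cv2.imread('pics/top0.png');s=cv2.imread('pics/side0.png')
a=crop(t,189,170,269,250,5);b=crop(t,296,205,376,275,5)
c=crop(s,220,180,300,220,5);d=crop(s,235,230,315,280,5)
o=np.zeros((600,800,3),np.uint8)
o[:350,:400]=b[:350];o[:400,400:]=a;o[400:600,400:]=c;o[350:600,:400]=d[:250]
cv2.imwrite('pics/c1.png',o)
for nm,uv,z in[('strainer rim',(229,209),.044),('mat',[(373,234),(446,234),(447,307),(372,305)],.004),('handle',[(337,216),(332,262)],.014),('beaker',(309,153),.06),('tin',(352,140),.11),('bottlecap',(150,154),.182)]:
    print(nm,np.round(onz('top',uv,z),4).tolist())
E
```

```text
strainer rim [[0.5934, 0.2232, 0.044]]
mat [[0.5266, -0.1297, 0.004], [0.5218, -0.3085, 0.004], [0.3467, -0.2939, 0.004], [0.3551, -0.116, 0.004]]
handle [[0.5729, -0.0416, 0.014], [0.4599, -0.0237, 0.014]]
beaker [[0.7235, 0.0247, 0.06]]
tin [[0.7362, -0.0729, 0.11]]
bottlecap [[0.6942, 0.3725, 0.182]]
```

View pics/c1.png

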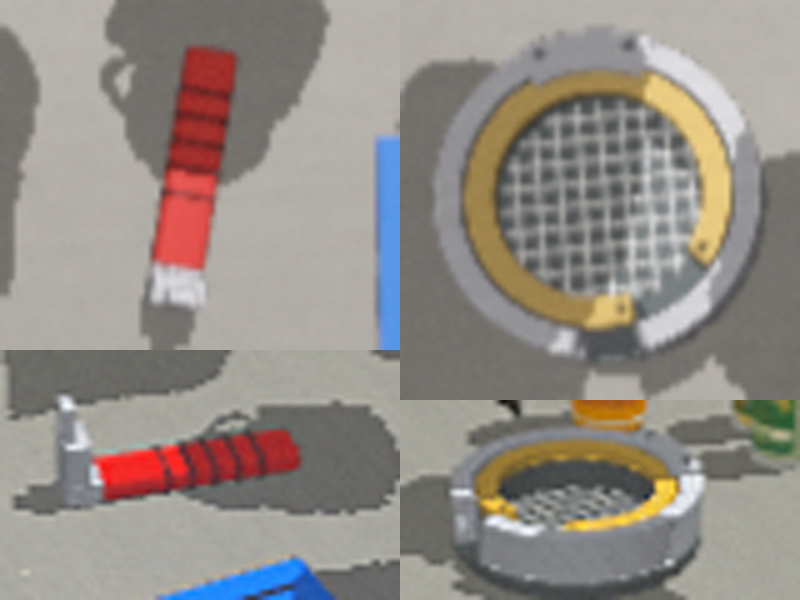

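The crops show the strainer's slot at the bottom, top-image px (231,239), and the lip at the top, px (227,186). The ring's ends flank the gap at lower right. The pick's foot is on the robot side, so once it is tipped the tip will point toward the robot, which is the slot direction. I'll fit the poses with colour masks.

```bash
cat > fit.py <<'E'
from h import *
from scipy.optimize import minimize
S=4
def Rz(a):return np.array([[np.cos(a),-np.sin(a),0],[np.sin(a),np.cos(a),0],[0,0,1]])
def mask(im,lo,hi):
    m=cv2.inRange(cv2.cvtColor(im,cv2.COLOR_BGR2HSV),np.array(lo),np.array(hi));return m
def up(m):return cv2.resize(m,None,fx=S,fy=S,interpolation=cv2.INTER_LINEAR)>127
def fill(n,polys,hull=False):
    o=np.zeros((420*S,560*S),np.uint8)
    for X,v in polys:
        p=proj(n,X)*S+(S-1)/2
        if hull:p=cv2.convexHull(p.astype(np.float32))
        cv2.fillPoly(o,[np.round(p*16).astype(np.int32).reshape(-1,1,2)],v,shift=4)
    return o>0
def roi(m,u0,v0,u1,v1):
    o=np.zeros_like(m);o[v0:v1,u0:u1]=m[v0:v1,u0:u1];return o
def fit(masks,model,p0,step):
    def c(p):
        r=0
        for n,M in masks.items():
            g=model(n,p);r-=(g&M).sum()/(g|M).sum()
        return r
    s=np.vstack([p0]+[np.array(p0)+np.eye(len(p0))[i]*step[i] for i in range(len(p0))])
    q=minimize(c,p0,method='Nelder-Mead',options=dict(initial_simplex=s,xatol=1e-4,fatol=1e-4));return q.x,-q.fun/len(masks)
def T(p,X,z=0):return np.array(X)@Rz(p[2]).T+[p[0],p[1],z]
def arc(r,a,b,z):a=np.radians(np.linspace(a,b,60));return np.c_[r*np.cos(a),r*np.sin(a),0*a+z]
def ringm(n,p):
    g=fill(n,[(T(p,np.r_[arc(.065,-130,190,.042),arc(.051,190,-130,.042)]),1)])
    g|=fill(n,[(T(p,np.r_[arc(.065,-130,190,.042),arc(.051,190,-130,.042)]),1)])
    return g&~fill(n,[(T(p,np.r_[arc(.067,-25,25,.044),arc(.060,25,-25,.044)]),1)])
box=lambda x0,x1,y,z0,z1:np.array([[x,s*y,z] for x in(x0,x1) for s in(-1,1) for z in(z0,z1)])
pickm=lambda n,p:fill(n,[(T(p,box(.014,.13,.013,0,.014)),1)],True)
matm=lambda n,p:fill(n,[(T(p,box(-.09,.09,.09,0,.004)),1)],True)
E
python3 - <<'E'
from fit import *
t=cv2.imread('pics/top0.png');s=cv2.imread('pics/side0.png')
mr=roi(mask(t,(12,110,70),(30,255,255)),190,172,268,248)
def red(i):return mask(i,(0,130,60),(8,255,255))|mask(i,(172,130,60),(180,255,255))
k=np.ones((3,3),np.uint8);cl=lambda m:cv2.morphologyEx(m,cv2.MORPH_CLOSE,k)
mp={'top':up(cl(roi(red(t),315,205,350,275))),'side':up(cl(roi(red(s),245,235,310,275)))}
b=lambda i:cv2.morphologyEx(mask(i,(100,120,40),(120,255,255)),cv2.MORPH_CLOSE,np.ones((9,9)))
mm={'top':up(roi(b(t),365,225,455,315)),'side':up(roi(b(s),220,265,335,345))}
for nm,M,m,p0 in[('ring',{'top':up(mr)},ringm,[.593,.222,.05]),('pick',mp,pickm,[.45,-.022,-.15]),('pickT',{'top':mp['top']},pickm,[.45,-.022,-.15]),('mat',mm,matm,[.437,-.212,-.05]),('matT',{'top':mm['top']},matm,[.437,-.212,-.05])]:
    p,q=fit(M,m,p0,[.006,.006,.08]);print(nm,np.round(p,4),'deg',round(np.degrees(p[2]),1),'iou',round(q,3))
    if nm=='ring':P=p
    if nm=='pick':Q=p
print(proj('top',T(P,[[-.0735,0,.044],[.06,0,.044]])))
o=[]
for n,i in(('top',t),('side',s)):
    o2=cv2.resize(i,None,fx=S,fy=S,interpolation=cv2.INTER_CUBIC)
    D=lambda X,c:cv2.polylines(o2,[np.round(proj(n,X)*S+1.5).astype(np.int32)],False,c,1)
    for X in(arc(.08,0,360,.044),arc(.067,0,360,.044),arc(.051,-130,190,.042)):D(T(P,X),(255,0,255))
    for y in(-.0125,.0125):D(T(P,[[-.08,y,.044],[-.054,y,.044]]),(0,255,0))
    D(T(P,np.r_[arc(.06,-25,25,.044),arc(.067,25,25.1,.044)]),(0,255,0))
    for y in(-.013,.013):
        D(T(Q,[[0,y,0],[0,y,.038],[.014,y,.038],[.014,y,.014],[.13,y,.014],[.13,y,0],[0,y,0]]),(255,255,0))
    D(T(Q,[[0,-.007,.058],[0,.007,.058],[.007,.007,.058],[.007,-.007,.058]]),(255,255,0))
    o.append(o2)
A=o[0][172*4:248*4,190*4:268*4];B=o[0][205*4:275*4,310*4:355*4];C=o[1][180*4:222*4,222*4:292*4];E=o[1][230*4:280*4,240*4:310*4]
O=np.zeros((600,800,3),np.uint8)
for im,x,y in((A,0,0),(B,320,0),(C,0,310),(E,320,310)):O[y:y+im.shape[0],x:x+im.shape[1]]=im
cv2.imwrite('pics/ov.png',O)
E
```

```text
ring [0.595  0.2252 0.1019] deg 5.8 iou 0.854
pick [ 0.4546 -0.0206 -0.1885] deg -10.8 iou 0.776
pickT [ 0.4554 -0.0199 -0.2009] deg -11.5 iou 0.826
mat [ 0.4383 -0.2114 -0.0452] deg -2.6 iou 0.969
matT [ 0.4381 -0.2104 -0.0481] deg -2.8 iou 0.974
[[231.45327675 238.29698378]
 [225.53782392 184.46350175]]
```

View pics/ov.png

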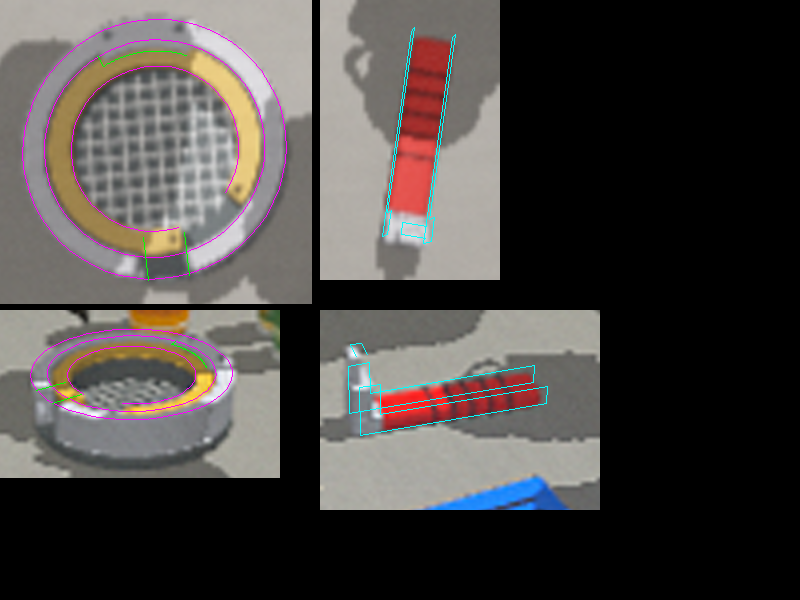

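```bash
python3 - <<'E'
from h import *
U=lambda x,y:(310+(x-320-1.5)/4,205+(y-1.5)/4)
print('end top',onz('top',U(432,38),.014)); print('near steel base',onz('top',[U(385,240),U(428,243)],0.0))
print('red start top edge',onz('top',[U(391,210),U(431,214)],.014), 'end corners',onz('top',[U(414,37),U(453,40)],.014))
V=lambda x,y:(240+(x-320-1.5)/4,230+(y-310-1.5)/4)
print('side end bottom',onz('side',V(541,402),0.0),'tip top',onz('side',V(355,345),.058))
t=cv2.imread('pics/top0.png');
for v in(222,232,242,252,258,262): print(v,t[v,322:348].tolist() if 0 else [int(x) for x in t[v,322:350,2].astype(int)-t[v,322:350,1]])
print([ (v,t[v,333].tolist()) for v in range(254,270)])
print([ (v,t[v,338].tolist()) for v in range(208,220)])
E
```

```text
end top [[ 0.5776072  -0.04333957  0.014     ]]
near steel base [[ 0.4543926  -0.00981324  0.        ]
 [ 0.45186621 -0.03621058  0.        ]]
red start top edge [[ 0.47203042 -0.01301053  0.014     ]
 [ 0.46895674 -0.03727148  0.014     ]] end corners [[ 0.57856003 -0.03220674  0.014     ]
 [ 0.57597308 -0.05628876  0.014     ]]
side end bottom [[ 0.57718625 -0.0552676   0.        ]] tip top [[ 0.45830997 -0.01565501  0.058     ]]
222 [4, 4, 3, 4, 4, 4, 2, 4, 3, 8, 39, 73, 80, 87, 98, 103, 111, 115, 115, 107, 63, 8, 4, 4, 3, 2, 4, 5]
232 [4, 2, 3, 3, 3, 3, 4, 6, 27, 74, 92, 101, 99, 113, 111, 112, 113, 114, 90, 17, 3, 3, 4, 4, 1, 3, 2, 3]
242 [5, 4, 4, 5, 4, 4, 22, 102, 131, 140, 140, 140, 141, 142, 146, 143, 130, 38, 5, 4, 4, 5, 4, 4, 4, 4, 4, 4]
252 [5, 4, 4, 4, 16, 104, 141, 142, 145, 145, 144, 146, 145, 146, 143, 94, 13, 4, 4, 5, 4, 3, 4, 4, 3, 4, 3, 5]
258 [5, 5, 3, 5, 8, 9, 21, 30, 28, 49, 58, 78, 98, 102, 76, 11, 5, 5, 5, 4, 5, 3, 3, 4, 5, 5, 5, 5]
262 [5, 4, 5, 3, 1, 0, 1, 2, 1, 2, 2, 2, 1, 1, 3, 3, 5, 4, 5, 5, 4, 5, 5, 4, 3, 3, 4, 4]
[(254, [75, 81, 227]), (255, [77, 81, 227]), (256, [78, 84, 227]), (257, [81, 86, 224]), (258, [127, 127, 205]), (259, [193, 190, 205]), (260, [209, 205, 207]), (261, [210, 206, 208]), (262, [206, 202, 204]), (263, [216, 213, 214]), (264, [219, 216, 216]), (265, [190, 186, 188]), (266, [140, 137, 140]), (267, [109, 110, 115]), (268, [109, 113, 116]), (269, [110, 113, 117])]
[(208, [105, 110, 113]), (209, [107, 111, 114]), (210, [107, 111, 114]), (211, [108, 112, 115]), (212, [107, 112, 115]), (213, [104, 109, 114]), (214, [80, 84, 114]), (215, [57, 60, 145]), (216, [40, 44, 157]), (217, [47, 49, 163]), (218, [40, 44, 161]), (219, [49, 52, 165])]
```

```bash
R='[0.01,-0.694,0,0.115]'; python3 -m jog '[[0.01,-0.694,0,0.115],[0.01,-0.694,0,0.115],[0.01,-0.694,0,0.115],[0.01,-0.694,0,0.115],[0.01,-0.694,0,0.115],[0.01,-0.694,0,0.115],[0.01,-0.694,0,0.115],[0.01,-0.694,0,0.115]]' -1 4
```

```text
time: 0.9
position: [0.1978, 0.2966, 0.2416]
eef_rot: [[-0.985, 0.171, 0.003], [0.171, 0.985, 0.002], [-0.002, 0.003, -1.0]]
wrist_force: [0.5, 0.4, 0.1]
gripper_width: 0.999
finger_force: 0.0
```

```bash
python3 -m jog '[[0.735,-0.68,-0.18,0],[0.735,-0.68,-0.18,0],[0.735,-0.68,-0.18,0],[0.735,-0.68,-0.18,0],[0.735,-0.68,-0.18,0],[0.735,-0.68,-0.18,0],[0.735,-0.68,-0.18,0],[0.735,-0.68,-0.18,0]]'; python3 -m jog '[[0.23,-0.2,-0.06,0],[0.23,-0.2,-0.06,0],[0.23,-0.2,-0.06,0],[0.23,-0.2,-0.06,0]]'
```

```text
time: 1.7
position: [0.4852, 0.0339, 0.1699]
eef_rot: [[-0.986, 0.169, -0.0], [0.169, 0.986, 0.0], [0.0, 0.0, -1.0]]
wrist_force: [0.3, 1.1, -0.1]
gripper_width: 1.002
finger_force: 0.0
time: 2.1
position: [0.6009, -0.0672, 0.1372]
eef_rot: [[-0.985, 0.171, -0.004], [0.171, 0.985, 0.0], [0.004, -0.001, -1.0]]
wrist_force: [-0.7, 0.1, -1.1]
gripper_width: 0.997
finger_force: 0.0
```

```bash
python3 -m jog '[[-0.072,0.051,-0.1,0],[-0.072,0.051,-0.1,0],[-0.072,0.051,-0.1,0]]' 0; python3 - <<'E'
from h import *
t=get_image('top');s=get_image('side')
O=np.zeros((600,800,3),np.uint8)
A=crop(t,300,190,380,280,5);B=crop(s,220,190,320,290,4)
O[:450,:400]=A;O[:400,400:]=B;cv2.imwrite('pics/g1.png',O);print(state()['position'])
E
```

```text
time: 2.4
position: [0.5609, -0.0377, 0.0883]
eef_rot: [[-0.986, 0.168, -0.004], [0.168, 0.986, 0.001], [0.004, -0.0, -1.0]]
wrist_force: [0.4, 0.1, 0.4]
gripper_width: 0.79
finger_force: 0.0
[ 0.56326756 -0.03865105  0.09145645]
```

View pics/g1.png

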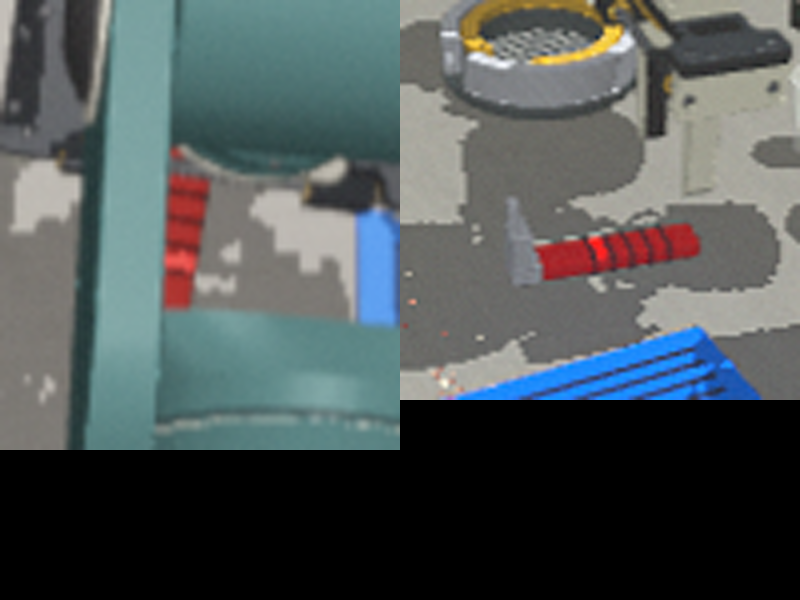

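```bash
python3 -m jog '[[0.004,-0.005,-0.08,0],[0.004,-0.005,-0.133,0],[0.004,-0.005,-0.133,0],[0.004,-0.005,-0.133,0]]' 0;  python3 -m jog '[[0,0,0,0],[0,0,0,0],[0,0,0,0],[0,0,0,0],[0,0,0,0],[0,0,0,0]]' 1 4; python3 -c "
from station import *;print(state()['position'])"
```

```text
time: 2.9
position: [0.5659, -0.0417, 0.0253]
eef_rot: [[-0.986, 0.169, 0.001], [0.169, 0.986, -0.0], [-0.001, 0.0, -1.0]]
wrist_force: [-0.0, -0.5, 0.4]
gripper_width: 0.501
finger_force: 0.0
time: 3.5
position: [0.565, -0.0415, 0.0246]
eef_rot: [[-0.986, 0.169, 0.001], [0.169, 0.986, -0.0], [-0.001, 0.0, -1.0]]
wrist_force: [0.5, -0.0, 4.5]
gripper_width: 0.282
finger_force: 4.0
[ 0.56497122 -0.04148106  0.02458581]
```

```bash
python3 -m jog '[[-0.006,0.001,0.03,0],[-0.012,0.002,0.06,0],[-0.023,0.004,0.088,0],[-0.038,0.007,0.115,0],[-0.056,0.01,0.138,0],[-0.078,0.013,0.16,0],[-0.102,0.017,0.178,0],[-0.127,0.022,0.194,0]]'; python3 -m jog '[[-0.028,0.005,0.012,0],[-0.056,0.009,0.019,0],[-0.086,0.014,0.024,0],[-0.116,0.019,0.026,0],[-0.116,0.019,0.06,0],[-0.116,0.019,0.06,0],[-0.116,0.019,0.06,0],[-0.116,0.019,0.06,0]]'; python3 - <<'E'
from h import *
t=get_image('top');s=get_image('side')
cv2.imwrite('pics/g2.png',np.hstack([crop(s,190,140,330,290,4)]));print(state()['position'],state()['gripper_width'],state()['wrist_force'])
E
```

```text
time: 4.3
position: [0.5004, -0.0303, 0.1226]
eef_rot: [[-0.986, 0.169, 0.001], [0.169, 0.986, -0.0], [-0.001, 0.0, -1.0]]
wrist_force: [-0.5, 0.8, -0.5]
gripper_width: 0.283
finger_force: 4.0
time: 5.1
position: [0.443, -0.021, 0.1506]
eef_rot: [[-0.986, 0.169, -0.001], [0.169, 0.986, 0.0], [0.001, -0.0, -1.0]]
wrist_force: [0.4, -0.9, -1.1]
gripper_width: 0.28
finger_force: 4.0
[ 0.44303264 -0.02092833  0.15053812] 0.28035015221211146 [ 0.68432317 -0.10729241 -0.86950724]
```

View pics/g2.png

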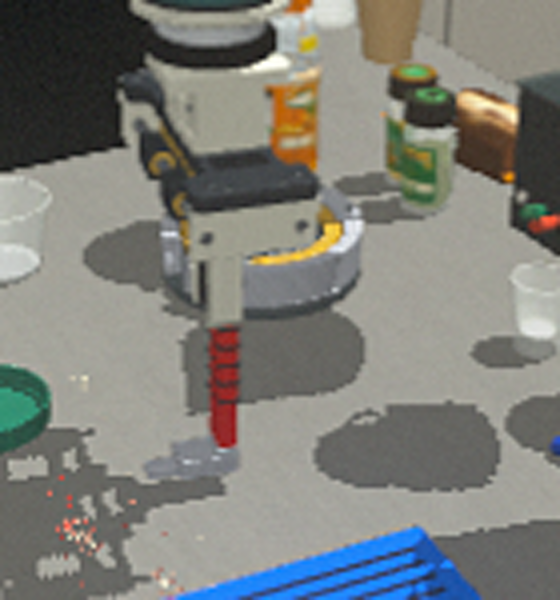

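```bash
python3 -m jog '[[0,0,-0.01,0],[0,0,-0.02,0],[0,0,-0.03,0],[0,0,-0.035,0],[0,0,-0.035,0],[0,0,-0.035,0]]';python3 -m jog '[[0,0,-0.002,0],[0,0,-0.004,0],[0,0,-0.004,0],[0,0,-0.004,0]]'
```

```text
time: 5.8
position: [0.4431, -0.0209, 0.1335]
eef_rot: [[-0.986, 0.169, -0.0], [0.169, 0.986, -0.0], [0.0, -0.0, -1.0]]
wrist_force: [0.4, 0.5, -1.1]
gripper_width: 0.279
finger_force: 4.0
time: 6.2
position: [0.4435, -0.021, 0.1322]
eef_rot: [[-0.986, 0.169, 0.001], [0.169, 0.986, -0.0], [-0.001, 0.0, -1.0]]
wrist_force: [-1.3, -0.2, 5.4]
gripper_width: 0.279
finger_force: 4.0
```

```bash
python3 -m jog '[[0,0,0,0],[0,0,0,0],[0,0,0,0],[0,0,0,0],[0,0,0,0],[0,0,0,0],[0,0,0,0],[0,0,0,0]]' 0.2 4; python3 - <<'E'
from h import *
s=get_image('side');cv2.imwrite('pics/g3.png',crop(s,210,190,290,290,6))
E
```

```text
time: 7.0
position: [0.4432, -0.0209, 0.1317]
eef_rot: [[-0.986, 0.169, -0.0], [0.169, 0.986, 0.0], [0.0, 0.0, -1.0]]
wrist_force: [-0.6, -0.5, 0.5]
gripper_width: 0.4
finger_force: 0.0
```

View pics/g3.png

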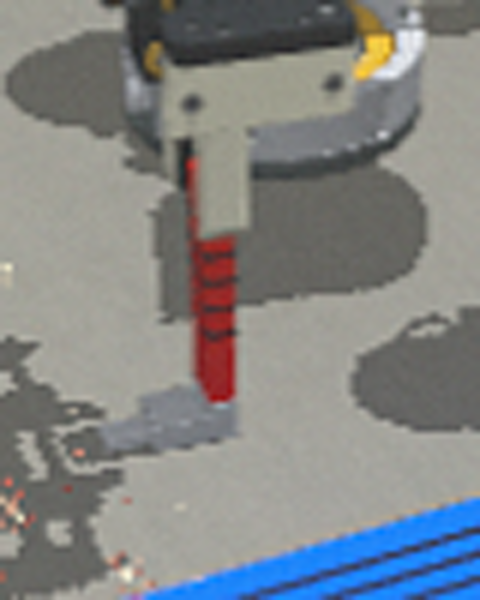

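The pick stands by itself on its foot, with the tip toward the robot at crop (102,440) and the heel at crop (238,432).

```bash
python3 - <<'E'
from h import *
V=lambda x,y:(210+(x-2.5)/6,190+(y-2.5)/6)
print('heel -y edge',onz('side',V(238,433),0.0),'tip -y edge',onz('side',V(106,450),0.0),'handle lower front top of steel',onz('side',[V(207,402),V(237,402)],.014))
# predicted
from fit import T
for h in(.012,.009,.006,.003,0.0):
  p=[.443+h*.986,-.021-h*.168,np.radians(-9.7)]
  X=T(p,[[0,-.013,0],[-.058,-.007,0],[-.058,.007,0],[-.014,-.013,.1],[0,-.013,.1]])
  print(h,np.round((proj('side',X)-[210,190])*6+2.5,0).tolist())
E
```

```text
heel -y edge [[ 0.45010164 -0.03613804  0.        ]] tip -y edge [[ 3.94513257e-01 -2.13989290e-02 -1.11022302e-16]] handle lower front top of steel [[ 0.43985906 -0.02707006  0.014     ]
 [ 0.45134688 -0.03299043  0.014     ]]
0.012 [[243.0, 431.0], [109.0, 447.0], [102.0, 429.0], [207.0, 239.0], [240.0, 234.0]]
0.009 [[236.0, 432.0], [102.0, 448.0], [95.0, 430.0], [200.0, 240.0], [233.0, 235.0]]
0.006 [[230.0, 434.0], [95.0, 450.0], [88.0, 431.0], [193.0, 242.0], [226.0, 236.0]]
0.003 [[223.0, 435.0], [89.0, 451.0], [81.0, 433.0], [186.0, 243.0], [219.0, 237.0]]
0.0 [[216.0, 436.0], [82.0, 452.0], [74.0, 434.0], [179.0, 244.0], [212.0, 239.0]]
```

```bash
python3 -m jog '[[0.006,-0.001,-0.02,0],[0.006,-0.001,-0.04,0],[0.006,-0.001,-0.063,0],[0.006,-0.001,-0.063,0],[0.006,-0.001,-0.063,0]]' 0.2 4; python3 -m jog '[[0,0,0,0],[0,0,0,0],[0,0,0,0],[0,0,0,0]]' 1 60;python3 -m jog '[[0,0,0.08,0],[0,0,0.16,0],[0,0,0.16,0],[0,0,0.16,0]]'
```

```text
time: 7.55
position: [0.446, -0.0214, 0.0997]
eef_rot: [[-0.986, 0.169, -0.001], [0.169, 0.986, 0.0], [0.001, -0.0, -1.0]]
wrist_force: [-0.6, -0.5, -0.1]
gripper_width: 0.401
finger_force: 0.0
time: 7.95
position: [0.4464, -0.0215, 0.1006]
eef_rot: [[-0.986, 0.169, 0.001], [0.169, 0.986, -0.0], [-0.001, 0.0, -1.0]]
wrist_force: [0.3, 0.5, 4.4]
gripper_width: 0.275
finger_force: 60.0
time: 8.35
position: [0.4464, -0.0215, 0.1804]
eef_rot: [[-0.986, 0.169, 0.001], [0.169, 0.986, -0.0], [-0.001, 0.0, -1.0]]
wrist_force: [-0.7, -0.4, -3.2]
gripper_width: 0.274
finger_force: 60.0
```

```bash
python3 - <<'E'
from h import *
s=get_image('side');p=state()
cv2.imwrite('pics/g4.png',crop(s,210,150,290,270,5))
V=lambda x,y:(210+(x-2)/5,150+(y-2)/5)
P=p['position'];print(P,p['finger_force'],p['gripper_width'])
from fit import T
q=[P[0]+.007*.986,P[1]-.007*.168,np.radians(-9.7)];z=P[2]-.100
X=T(q,[[0,-.013,0],[-.058,-.007,0],[-.058,.007,0],[-.014,-.013,.04],[0,-.013,.04]],z)
print(z,np.round((proj('side',X)-[210,150])*5+2,0).tolist())
E
```

```text
[ 0.44591107 -0.0214175   0.17928297] 59.999515414237976 0.27931275080282664
0.07928296688889702 [[197.0, 431.0], [80.0, 443.0], [74.0, 429.0], [168.0, 366.0], [196.0, 362.0]]
```

View pics/g4.png

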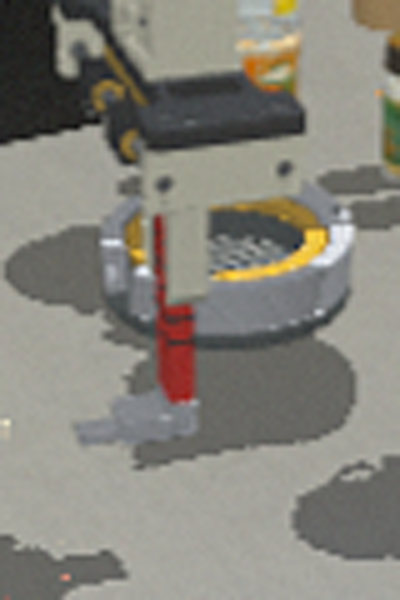

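```bash
python3 -m jog '[[0.308,0.494,0,0.258],[0.308,0.494,0,0.258],[0.308,0.494,0,0.258],[0.308,0.494,0,0.258],[0.308,0.494,0,0.258],[0.308,0.494,0,0.258],[0.308,0.494,0,0.258],[0.308,0.494,0,0.258]]'; python3 - <<'E'
from h import *
from fit import T
p=state();P=np.array(p['position']);s=get_image('side');t=get_image('top')
print(P,p['eef_rot'][0])
cv2.imwrite('pics/s5.png',s);cv2.imwrite('pics/t5.png',t)
S=[.595,.2252,np.radians(5.8)];a=S[2]
d=np.array([np.cos(a),np.sin(a)]);r=P[:2]-S[:2];print('TCP in strainer',r@d,r@[-d[1],d[0]])
o=crop(s,220,130,290,230,6);D=lambda X,c:cv2.polylines(o,[np.round((proj('side',X)-[220,130])*6+2.5).astype(np.int32)],False,c,1)
q=[*(P[:2]+.007*d),a];z=P[2]-.1
D(T(q,[[0,-.013,0],[-.038,-.013,0],[-.038,-.007,0],[-.058,-.007,0],[-.058,.007,0]],z),(255,255,0))
from fit import arc
D(T(S,arc(.08,0,360,.044)),(255,0,255))
D(T(S,arc(.067,0,360,.044)),(255,0,255))
for y in(-.0125,.0125):D(T(S,[[-.08,y,.012],[-.08,y,.044],[-.054,y,.044]]),(0,255,0))
cv2.imwrite('pics/o5.png',o)
E
```

```text
time: 9.2
position: [0.5996, 0.2259, 0.1777]
eef_rot: [[-0.995, -0.102, -0.003], [-0.102, 0.995, -0.001], [0.004, -0.001, -1.0]]
wrist_force: [-0.7, 0.2, -2.1]
gripper_width: 0.276
finger_force: 60.0
[0.59961382 0.22589884 0.17766698] [-0.99479189 -0.10187028 -0.003396  ]
TCP in strainer 0.004660819125411885 0.00022900497957207953
```

View pics/o5.png

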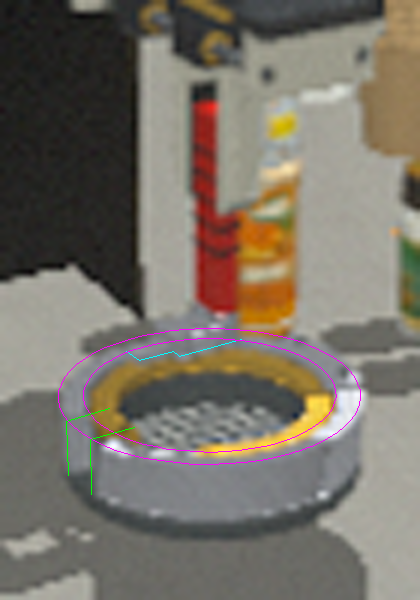

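```bash
python3 -m jog '[[0,0,-0.04,0],[0,0,-0.07,0],[0,0,-0.1,0],[0,0,-0.12,0],[0,0,-0.12,0],[0,0,-0.12,0]]'
```

```text
time: 9.9
position: [0.6003, 0.2255, 0.1204]
eef_rot: [[-0.995, -0.1, 0.0], [-0.1, 0.995, 0.0], [-0.0, 0.0, -1.0]]
wrist_force: [0.1, 0.5, -0.3]
gripper_width: 0.278
finger_force: 60.0
```

```bash
python3 -m jog '[[-0.01,-0.001,0,0],[-0.02,-0.002,0,0],[-0.03,-0.003,0,0],[-0.036,-0.0035,0,0],[-0.036,-0.0035,0,0],[-0.036,-0.0035,0,0]]'; python3 -m jog '[[0,0,0.008,0],[0,0,0.016,0],[0,0,0.024,0],[0,0,0.032,0],[0,0,0.032,0],[0,0,0.032,0]]'
```

```text
time: 10.5
position: [0.5822, 0.2238, 0.1204]
eef_rot: [[-0.995, -0.101, 0.0], [-0.101, 0.995, 0.0], [-0.0, 0.0, -1.0]]
wrist_force: [-1.0, 0.1, -0.8]
gripper_width: 0.279
finger_force: 60.0
time: 11.1
position: [0.5822, 0.2238, 0.1362]
eef_rot: [[-0.995, -0.101, 0.0], [-0.101, 0.995, 0.0], [-0.0, 0.0, -1.0]]
wrist_force: [-0.3, -0.5, -1.8]
gripper_width: 0.28
finger_force: 60.0
```

```bash
python3 -m jog '[[0,0,0.01,0],[0,0,0.02,0],[0,0,0.02,0],[0,0,0.02,0]]'; python3 - <<'E'
from h import *
from fit import mask,roi
for n,b in(('side',(200,150,300,240)),('top',(185,165,275,255))):
    i=get_image(n);cv2.imwrite(f'pics/{n}6.png',i)
s=get_image('side')
E
python3 -m jog '[[-0.008,-0.001,0,0],[-0.016,-0.0015,0,0],[-0.024,-0.0025,0,0],[-0.03,-0.003,0,0],[-0.034,-0.0035,0,0],[-0.034,-0.0035,0,0]]'
```

```text
time: 11.5
position: [0.5823, 0.2238, 0.1464]
eef_rot: [[-0.995, -0.101, 0.0], [-0.101, 0.995, 0.0], [-0.0, 0.0, -1.0]]
wrist_force: [0.5, 0.2, -2.1]
gripper_width: 0.274
finger_force: 60.0
time: 12.25
position: [0.565, 0.2221, 0.1463]
eef_rot: [[-0.995, -0.101, 0.0], [-0.101, 0.995, 0.0], [-0.0, 0.0, -1.0]]
wrist_force: [0.6, 0.4, -0.7]
gripper_width: 0.276
finger_force: 60.0
```

```bash
python3 -m jog '[[-0.005,-0.0005,0,0],[-0.008,-0.001,0,0],[-0.008,-0.001,0,0]]'; cat > br.py <<'E'
from fit import *
def brass(n,im):
    b={'side':(222,165,290,225),'top':(185,165,275,262)}[n];return roi(mask(im,(15,120,70),(28,255,255)),*b)
def tiltring(n,p,shift=0):
    # p: drawn d, end lift l (ring pivots about its back), yaw fixed
    d,l=p; th=np.arcsin(np.clip(l/.123,-1,1))
    def X(z):
        q=np.r_[arc(.065,-130,190,z),arc(.051,190,-130,z)]
        q=q-[.065,0,0]; x=q[:,0]*np.cos(th)+q[:,2]*np.sin(th); zz=-q[:,0]*np.sin(th)+q[:,2]*np.cos(th)
        return T([.595,.2252,np.radians(5.8)],np.c_[x+.065-d,q[:,1],zz+.033])
    return fill(n,[(X(0.0),1)])|fill(n,[(X(.009),1)])
E
python3 - <<'E'
from br import *
for k in('side0','side6','now'):
    im=cv2.imread(f'pics/{k}.png') if k!='now' else get_image('side')
    if k=='now':cv2.imwrite('pics/side7.png',im);cv2.imwrite('pics/top7.png',get_image('top'))
    M=up(brass('side',im));v,u=np.nonzero(M)
    best=max((( (g:=tiltring('side',(d,l)))&M).sum()/M.sum()-.25*(g&~M).sum()/g.sum(),d,l) for d in np.arange(0,.023,.003) for l in np.arange(0,.031,.005))
    print(k,M.sum()//16,'u',u.min()/4,u.max()/4,'v',v.min()/4,v.max()/4,best)
im=cv2.imread('pics/top7.png');M=brass('top',im);v,u=np.nonzero(M);print('top',M.sum()//255,u.min(),u.max(),v.min(),v.max())
s=cv2.imread('pics/side7.png');cv2.imwrite('pics/look.png',np.hstack([crop(s,215,150,295,230,5),crop(cv2.imread('pics/side6.png'),215,150,295,230,5)]))
E
```

```text
time: 12.55
position: [0.5611, 0.2215, 0.1462]
eef_rot: [[-0.995, -0.101, -0.0], [-0.101, 0.995, -0.0], [0.0, -0.0, -1.0]]
wrist_force: [0.6, -0.5, -1.3]
gripper_width: 0.278
finger_force: 60.0
side0 405 u 235.0 289.75 v 165.0 205.75 (np.float64(0.4836829891975211), np.float64(0.0), np.float64(0.0))
side6 394 u 235.0 289.75 v 165.0 203.75 (np.float64(0.4502720115534804), np.float64(0.0), np.float64(0.015))
now 411 u 230.0 289.75 v 165.0 204.75 (np.float64(0.4344344614834291), np.float64(0.021), np.float64(0.02))
top 132 208 234 230 240
```

```bash
python3 -m jog '[[0,0,-0.006,0],[0,0,-0.012,0],[0,0,-0.018,0],[0,0,-0.018,0],[0,0,-0.018,0]]'; python3 - <<'E'
from br import *
im=get_image('side');cv2.imwrite('pics/side8.png',im)
M=roi(brass('side',im),222,178,282,225);M=up(M)
for k in('side7','side8'):
    M=up(roi(brass('side',cv2.imread(f'pics/{k}.png')),222,182,282,225))
    print(k,sorted([(round(float(((g:=tiltring('side',(d,l)))&M).sum()/(M.sum()+.3*(g&~M).sum())),3),round(d,3),round(l,3)) for d in np.arange(0,.023,.003) for l in np.arange(0,.028,.003)])[-4:])
E
```

```text
time: 13.15
position: [0.5621, 0.2219, 0.1372]
eef_rot: [[-0.995, -0.101, 0.003], [-0.101, 0.995, 0.001], [-0.003, 0.001, -1.0]]
wrist_force: [7.4, 3.0, -2.3]
gripper_width: 0.273
finger_force: 60.0
side7 [(0.657, np.float64(0.021), np.float64(0.021)), (0.658, np.float64(0.018), np.float64(0.015)), (0.664, np.float64(0.018), np.float64(0.018)), (0.668, np.float64(0.021), np.float64(0.018))]
side8 [(0.565, np.float64(0.021), np.float64(0.024)), (0.572, np.float64(0.021), np.float64(0.021)), (0.577, np.float64(0.018), np.float64(0.018)), (0.587, np.float64(0.018), np.float64(0.021))]
```

```bash
python3 -m jog '[[0.01,0.001,0,0],[0.02,0.002,0,0],[0.03,0.003,0,0],[0.04,0.004,0,0],[0.05,0.005,0,0],[0.058,0.006,0,0],[0.058,0.006,0,0],[0.058,0.006,0,0]]'; python3 - <<'E'
from br import *
im=get_image('side');cv2.imwrite('pics/side9.png',im)
for k in('side8','side9'):
    M=up(roi(brass('side',cv2.imread(f'pics/{k}.png')),222,182,282,225))
    print(k,M.sum()/16,sorted([(round(float(((g:=tiltring('side',(d,l)))&M).sum()/(M.sum()+.3*(g&~M).sum())),3),round(d,3),round(l,3)) for d in np.arange(0,.023,.003) for l in np.arange(0,.028,.003)])[-4:])
E
```

```text
time: 14.0
position: [0.5902, 0.2246, 0.1371]
eef_rot: [[-0.995, -0.101, -0.0], [-0.101, 0.995, -0.0], [0.0, -0.0, -1.0]]
wrist_force: [-0.9, -0.0, -0.9]
gripper_width: 0.28
finger_force: 60.0
side8 268.375 [(0.565, np.float64(0.021), np.float64(0.024)), (0.572, np.float64(0.021), np.float64(0.021)), (0.577, np.float64(0.018), np.float64(0.018)), (0.587, np.float64(0.018), np.float64(0.021))]
side9 257.375 [(0.597, np.float64(0.015), np.float64(0.018)), (0.597, np.float64(0.021), np.float64(0.021)), (0.609, np.float64(0.018), np.float64(0.021)), (0.612, np.float64(0.018), np.float64(0.018))]
```

```bash
python3 -m jog '[[0,0,0.03,0],[0,0,0.08,0],[0,0,0.16,0],[0,0,0.2,0],[-0.1,-0.15,0.2,0],[-0.2,-0.3,0.2,0],[-0.28,-0.41,0.2,0],[-0.28,-0.41,0.2,0]]'; python3 -m jog '[[0,0,-0.08,0],[0,0,-0.16,0],[0,0,-0.22,0],[0,0,-0.22,0],[0,0,-0.22,0]]'
```

```text
time: 14.85
position: [0.4762, 0.0581, 0.2383]
eef_rot: [[-0.995, -0.101, 0.001], [-0.101, 0.995, -0.0], [-0.001, -0.0, -1.0]]
wrist_force: [-0.2, -1.6, 0.1]
gripper_width: 0.277
finger_force: 60.0
time: 15.35
position: [0.478, 0.0593, 0.1289]
eef_rot: [[-0.995, -0.101, 0.001], [-0.101, 0.995, 0.0], [-0.001, -0.0, -1.0]]
wrist_force: [-0.1, -0.0, -0.9]
gripper_width: 0.278
finger_force: 60.0
```

```bash
python3 -m jog '[[-0.056,-0.1,0,0],[-0.056,-0.1,-0.02,0],[-0.056,-0.1,-0.04,0],[-0.056,-0.1,-0.05,0],[-0.056,-0.1,-0.053,0],[-0.056,-0.1,-0.056,0],[-0.056,-0.1,-0.056,0]]';  python3 -c "
from station import *;s=state();print(s['position'],s['wrist_force'])"
```

```text
time: 16.05
position: [0.4502, 0.0098, 0.1006]
eef_rot: [[-0.995, -0.102, 0.0], [-0.102, 0.995, 0.0], [-0.0, 0.0, -1.0]]
wrist_force: [-6.3, 0.8, 10.9]
gripper_width: 0.278
finger_force: 60.0
[0.45023202 0.00984417 0.10055382] [-6.30815952  0.84700968 10.87840472]
```

```bash
python3 -m jog '[[0,0,0.001,0],[0,0,0.001,0],[0,0,0.001,0]]' 1 4; python3 -m jog '[[0,0,0,0],[0,0,0,0],[0,0,0,0],[0,0,0,0],[0,0,0,0],[0,0,0,0]]' 0 4; python3 -m jog '[[0,0,0.08,0],[0,0,0.16,0],[0,0,0.24,0],[0,0,0.24,0],[0,0,0.24,0]]'; python3 - <<'E'
from h import *
t=get_image('top');s=get_image('side');cv2.imwrite('pics/t10.png',t);cv2.imwrite('pics/s10.png',s);print(state()['position'])
E
```

```text
time: 16.35
position: [0.4504, 0.0097, 0.1005]
eef_rot: [[-0.995, -0.101, 0.001], [-0.101, 0.995, 0.0], [-0.001, 0.0, -1.0]]
wrist_force: [-0.1, 1.1, 6.5]
gripper_width: 0.281
finger_force: 4.0
time: 16.95
position: [0.4497, 0.0092, 0.0996]
eef_rot: [[-0.995, -0.101, -0.0], [-0.101, 0.995, -0.0], [0.0, -0.0, -1.0]]
wrist_force: [0.0, -0.0, -0.2]
gripper_width: 0.501
finger_force: 0.0
time: 17.45
position: [0.4499, 0.0092, 0.2201]
eef_rot: [[-0.995, -0.101, 0.001], [-0.101, 0.995, -0.0], [-0.001, -0.0, -1.0]]
wrist_force: [-0.9, 0.5, -0.9]
gripper_width: 0.5
finger_force: 0.0
[0.44937248 0.00921821 0.21840533]
```

```bash
python3 - <<'E'
from br import *
s=cv2.imread('pics/s10.png');t=cv2.imread('pics/t10.png')
Ms=up(roi(brass('side',s),222,182,284,225));Mt=up(brass('top',t))
print(Ms.sum()/16,Mt.sum()/16)
def model(n,p):
    x,y,zc,th,yw=p
    def X(z):
        q=np.r_[arc(.065,-130,190,z),arc(.051,190,-130,z)]@Rz(yw).T
        xx=q[:,0]*np.cos(th)+q[:,2]*np.sin(th);zz=-q[:,0]*np.sin(th)+q[:,2]*np.cos(th)
        return T([.595,.2252,np.radians(5.8)],np.c_[xx+x,q[:,1]+y,zz+zc])
    return fill(n,[(X(0.),1)])|fill(n,[(X(.009),1)])
r=[fit({'side':Ms,'top':Mt},model,p0,[.004,.004,.003,.04,.05]) for p0 in([-.015,0,.043,.14,0],[-.011,.002,.04,.1,0.03])]
p,q=max(r,key=lambda a:a[1])
for a in r:print(np.round(a[0],4),a[1])
o=np.zeros((420,800,3),np.uint8)
for k,(n,i,b) in enumerate((('side',s,(215,155,295,235)),('top',t,(190,170,270,250)))):
    g=model(n,p).astype(np.uint8)
    c=crop(i,*b,5);cs=cv2.findContours(g,cv2.RETR_LIST,cv2.CHAIN_APPROX_NONE)[0]
    for z in cs:
        z=((z.reshape(-1,2)-1.5)/4-[b[0],b[1]])*5+2;cv2.polylines(c,[z.astype(np.int32)],True,(255,0,255),1)
    o[:400,k*400:k*400+400]=c
cv2.imwrite('pics/o10.png',o)
E
```

```text
270.375 394.25
[-1.770e-02 -1.000e-04  4.140e-02  2.763e-01 -1.120e-02] 0.5039516802849815
[-0.0173  0.0004  0.041   0.2775 -0.0094] 0.5053423963831732
```

View pics/o10.png

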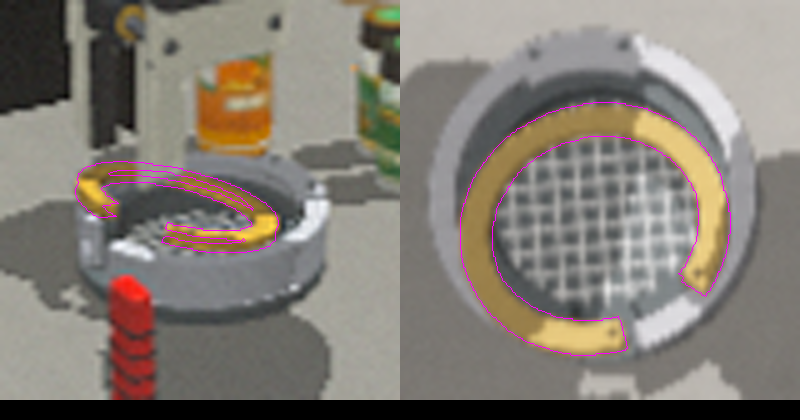

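The last picture shows the pick standing alone at (0.45, 0.01). The ring is propped, tilted about 16°, with its slot-side end up and its back clear of the lip. In the top crop the end is near (600,335) and the back near (590,100).

```bash
python3 - <<'E'
from station import *
import numpy as np
s=state();print(np.round(s['joint_positions'],2),s['position'])
a=np.radians(5.8);d=np.array([np.cos(a),np.sin(a)]);n=np.array([-d[1],d[0]])
g=np.array([.595,.2252])-.0731*d+.003*n;print('grip TCP',g,'shift/0.5',(g-s['position'][:2])/.5)
E
```

```text
[-0.04 -0.39  1.93  0.    1.6  -1.71] [0.44937248 0.00921821 0.21840533]
grip TCP [0.52197105 0.22079743] shift/0.5 [0.14519715 0.42315843]
```

```bash
python3 -m jog '[[0.145,0.423,-0.1,-1],[0.145,0.423,-0.1,-1],[0.145,0.423,-0.1,-1],[0.145,0.423,-0.1,-1],[0.145,0.423,-0.1,-1],[0.145,0.423,-0.1,-1],[0.145,0.423,-0.1,-1],[0.145,0.423,-0.1,-1]]' 0 4; python3 -m jog '[[0,0,0,-0.5],[0,0,0,-0.5],[0,0,0,-0.5],[0,0,0,-0.5],[0,0,0,-0.5],[0,0,0,-0.5]]';  python3 -c "
from station import *;s=state();print(s['position'],s['eef_rot'][0])"
```

```text
time: 18.35
position: [0.5216, 0.2209, 0.1676]
eef_rot: [[-0.58, 0.814, -0.003], [0.814, 0.58, -0.001], [0.001, -0.003, -1.0]]
wrist_force: [-0.1, -0.6, 0.4]
gripper_width: 0.5
finger_force: 0.0
time: 18.95
position: [0.5219, 0.2206, 0.1686]
eef_rot: [[-0.103, 0.995, -0.001], [0.995, 0.103, -0.001], [-0.0, -0.001, -1.0]]
wrist_force: [-0.1, -0.3, 0.6]
gripper_width: 0.496
finger_force: 0.0
[0.52187722 0.22055935 0.16864016] [-0.10315627  0.99466418 -0.001397  ]
```

```bash
python3 -m jog '[[0,0,-0.08,0],[0,0,-0.14,0],[0,0,-0.17,0],[0,0,-0.191,0],[0,0,-0.191,0],[0,0,-0.191,0]]'; python3 -m jog '[[0,0,0,0],[0,0,0,0],[0,0,0,0],[0,0,0,0],[0,0,0,0],[0,0,0,0]]' 1 30
```

```text
time: 19.55
position: [0.5227, 0.2209, 0.0753]
eef_rot: [[-0.101, 0.995, 0.001], [0.995, 0.101, 0.0], [0.0, 0.001, -1.0]]
wrist_force: [-0.3, -0.6, -0.0]
gripper_width: 0.497
finger_force: 0.0
time: 20.15
position: [0.5222, 0.2207, 0.0742]
eef_rot: [[-0.101, 0.995, -0.0], [0.995, 0.101, -0.0], [-0.0, -0.0, -1.0]]
wrist_force: [0.4, 0.3, -0.2]
gripper_width: 0.152
finger_force: 29.5
```

```bash
python3 -m jog '[[0,0,0.01,0],[0,0,0.03,0],[0,0,0.06,0],[0,0,0.12,0],[0,0,0.2,0],[0,0,0.28,0],[0,0,0.32,0],[0,0,0.32,0]]' 1 50; python3 - <<'E'
from fit import *
s=get_image('side');t=get_image('top');cv2.imwrite('pics/s11.png',s);cv2.imwrite('pics/t11.png',t)
P=np.array(state()['position']);print(P,state()['gripper_width'])
M=up(roi(mask(s,(15,120,70),(28,255,255)),200,100,330,235))
d=np.radians(5.8)
def model(n,p):
    th,dz=p
    def X(z):
        q=np.r_[arc(.065,-130,190,z),arc(.051,190,-130,z)]+[.058,-.003,0]
        xx=q[:,0]*np.cos(th)+q[:,2]*np.sin(th);zz=-q[:,0]*np.sin(th)+q[:,2]*np.cos(th)
        return T([P[0],P[1],d],np.c_[xx,q[:,1],zz+P[2]+dz])
    return fill(n,[(X(0.),1)])|fill(n,[(X(.009),1)])
print(M.sum()/16)
for p0 in([0,-.015],[.2,-.015]):print(fit({'side':M},model,p0,[.1,.01]))
E
```

```text
time: 20.95
position: [0.523, 0.221, 0.2392]
eef_rot: [[-0.101, 0.995, 0.006], [0.995, 0.101, 0.002], [0.002, 0.006, -1.0]]
wrist_force: [-0.2, -0.7, -0.8]
gripper_width: 0.149
finger_force: 49.3
[0.52215396 0.22069414 0.23473168] 0.14940382393342133
603.75
(array([ 0.16323843, -0.01684033]), np.float64(0.1724772176239445))
(array([ 0.18916211, -0.01523101]), np.float64(0.1733276883996613))
```

```bash
python3 -m jog '[[-0.284,-0.869,0,0],[-0.284,-0.869,0,0],[-0.284,-0.869,0,0],[-0.284,-0.869,0,0],[-0.284,-0.869,0,0],[-0.284,-0.869,0,0],[-0.284,-0.869,0,0],[-0.284,-0.869,0,0]]'; python3 -c "
from station import *;s=state();print(s['position'])"
```

```text
time: 21.85
position: [0.3965, -0.161, 0.2331]
eef_rot: [[-0.101, 0.995, -0.001], [0.995, 0.101, 0.0], [0.001, -0.001, -1.0]]
wrist_force: [1.1, -0.8, -1.0]
gripper_width: 0.146
finger_force: 49.3
[ 0.39646662 -0.16096203  0.23312441]
```

```bash
python3 -m jog '[[-0.033,-0.106,0,0],[-0.033,-0.106,-0.1,0],[-0.033,-0.106,-0.2,0],[-0.033,-0.106,-0.28,0],[-0.033,-0.106,-0.3,0],[-0.033,-0.106,-0.3,0],[-0.033,-0.106,-0.3,0]]'; python3 - <<'E'
from fit import *
s=get_image('side');t=get_image('top');cv2.imwrite('pics/s12.png',s);cv2.imwrite('pics/t12.png',t)
P=np.array(state()['position']);print(P,state()['gripper_width'])
d=np.radians(5.8)
def model(n,p):
    th,dz,r=p
    def X(z):
        q=np.r_[arc(.065,-130,190,z),arc(.051,190,-130,z)]+[.058,-.003,0]
        q=q@Rz(r).T
        xx=q[:,0]*np.cos(th)+q[:,2]*np.sin(th);zz=-q[:,0]*np.sin(th)+q[:,2]*np.cos(th)
        return T([P[0],P[1],d],np.c_[xx,q[:,1],zz+P[2]+dz])
    return fill(n,[(X(0.),1)])|fill(n,[(X(.009),1)])
m={'side':up(roi(mask(s,(15,120,70),(28,255,255)),200,200,335,340)),'top':up(roi(mask(t,(15,120,70),(28,255,255)),360,215,460,320))}
print({k:v.sum()/16 for k,v in m.items()})
for k in(['side'],['side','top']):
  for p0 in([0,-.015,0],[.2,-.015,0]):print(k,fit({j:m[j] for j in k},model,p0,[.1,.01,.1]))
E
```

```text
time: 22.55
position: [0.3822, -0.2128, 0.086]
eef_rot: [[-0.101, 0.995, 0.001], [0.995, 0.101, -0.001], [-0.001, 0.001, -1.0]]
wrist_force: [-0.9, -0.3, -0.6]
gripper_width: 0.144
finger_force: 49.3
[ 0.38236565 -0.2129158   0.08630721] 0.14503448287014942
{'side': np.float64(606.125), 'top': np.float64(90.75)}
['side'] (array([ 0.26576722, -0.01733163,  0.02918295]), np.float64(0.5104209235798938))
['side'] (array([ 0.2510617 , -0.01918634,  0.04459014]), np.float64(0.510148849797023))
['side', 'top'] (array([ 0.26783955, -0.01769249,  0.03984201]), np.float64(0.2991636125446079))
['side', 'top'] (array([ 0.25844773, -0.01845442,  0.04495536]), np.float64(0.30008189153120046))
```

```bash
python3 -m jog '[[0,0,-0.03,0],[0,0,-0.055,0],[0,0,-0.06,0],[0,0,-0.06,0]]' 1 50; python3 -m jog '[[0,0,0,0],[0,0,-0.01,0],[0,0,-0.02,0],[0,0,-0.03,0],[0,0,-0.04,0],[0,0,-0.046,0],[0,0,-0.046,0],[0,0,-0.046,0]]' 1 4
```

```text
time: 23.05
position: [0.3811, -0.2123, 0.0533]
eef_rot: [[-0.101, 0.995, -0.001], [0.995, 0.101, 0.001], [0.001, -0.001, -1.0]]
wrist_force: [-0.2, -0.6, -0.6]
gripper_width: 0.147
finger_force: 49.3
time: 23.85
position: [0.3815, -0.2125, 0.0312]
eef_rot: [[-0.101, 0.995, -0.0], [0.995, 0.101, 0.0], [0.0, -0.0, -1.0]]
wrist_force: [-0.1, -0.0, 0.6]
gripper_width: 0.159
finger_force: 4.0
```

Release slowly, rise, and check.

```bash
python3 -m jog '[[0,0,0,0],[0,0,0,0],[0,0,0,0],[0,0,0,0],[0,0,0,0]]' 0.3 4; python3 -m jog '[[0,0,0.08,0],[0,0,0.16,0],[0,0,0.24,0],[0,0.1,0.34,0],[0,0.2,0.4,0],[0,0.3,0.4,0],[0,0.4,0.4,0],[0,0.4,0.4,0]]'; python3 - <<'E'
from fit import *
s=get_image('side');t=get_image('top');cv2.imwrite('pics/s13.png',s);cv2.imwrite('pics/t13.png',t)
def model(n,p):
    X=lambda z:T(p[:3],np.r_[arc(.065,-130,190,z),arc(.051,190,-130,z)])
    return fill(n,[(X(.004),1)])|fill(n,[(X(.013),1)])
m={'side':up(roi(mask(s,(15,120,70),(30,255,255)),220,240,335,345)),'top':up(roi(mask(t,(15,120,70),(30,255,255)),360,215,460,320))}
print({k:v.sum()/16 for k,v in m.items()},state()['position'])
for k in m:
  p,q=fit({k:m[k]},model,[.44,-.21,.1],[.01,.01,.1]);r=Rz(.046)@[p[0]-.4382,p[1]+.211,0]
  print(k,np.round(p,4),q,'in mat',np.round(r[:2],4))
E
```

```text
time: 24.35
position: [0.3815, -0.2125, 0.0312]
eef_rot: [[-0.101, 0.995, 0.0], [0.995, 0.101, -0.0], [-0.0, 0.0, -1.0]]
wrist_force: [-1.4, 0.7, 0.8]
gripper_width: 0.352
finger_force: 0.0
time: 25.15
position: [0.3811, -0.0098, 0.2321]
eef_rot: [[-0.102, 0.995, 0.002], [0.995, 0.102, 0.0], [0.0, 0.002, -1.0]]
wrist_force: [0.4, -2.3, 0.3]
gripper_width: 0.35
finger_force: 0.0
{'side': np.float64(695.0), 'top': np.float64(58.0)} [ 0.38136659 -0.01008178  0.23171818]
side [ 0.4376 -0.2104  0.1171] 0.7856330822793804 in mat [-0.0007  0.0006]
top [ 0.4402 -0.1992  0.1088] 0.06428769786170509 in mat [0.0015 0.0119]
```

```bash
python3 - <<'E'
from fit import *
a=cv2.imread('pics/side0.png');b=get_image('side');top0=cv2.imread('pics/top0.png')
red=roi(mask(b,(0,130,60),(8,255,255)),215,180,300,275);v,u=np.nonzero(red);print('pick red',u.min(),u.max(),v.min(),v.max(),'expected',proj('side',[[.45,.01,.13],[.45,.01,.014]]).round().tolist())
for n,(u0,v0,u1,v1) in dict(bottle=(250,133,275,186),tinbeak=(315,203,336,236),bottles2=(284,155,305,195)).items():
    print(n,cv2.absdiff(a,b)[v0:v1,u0:u1].mean().round(1))
t=get_image('top');print('tin',cv2.absdiff(top0,t)[128:168,334:368].mean().round(1),'beaker',cv2.absdiff(top0,t)[143:165,298:320].mean().round(1))
E
```

```text
pick red 237 245 210 249 expected [[241.0, 210.0], [242.0, 248.0]]
bottle 13.7
tinbeak 8.5
bottles2 6.7
tin 5.6 beaker 6.1
```

```bash
python3 -c "
from station import *;print(hand_in(),state()['time'])"
```

```text
the job is handed in; nothing more can be done
the job is handed in; nothing more can be done
```

I handed the job in at about 25 s. The ring lies flat at the centre of the blue mat, the pick stands by itself on the bare worktop, and the bottle, tin and beaker were not knocked as far as the pictures show (the bottle's patch changed a little more than the others, and I did not view it again).

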